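# Fetch the honey from behind the spice jars

## Robot

A 6-joint arm with a two-finger parallel gripper is mounted at the origin on the work surface. World frame = base frame: x ahead of the robot, y to its left, z up, the work surface at z = 0. Lengths are in mm, angles in degrees, forces in N, time in s.
With the tool pointing down it reaches from about 300 to 850 mm from the base axis. Payload 4.2 kg.
Tool frame: the origin (TCP) lies midway between the tips of the shut fingers; the grasp point (between the pads) lies 19 mm behind it; z points along the fingers, y is the line along which they close (so a half turn about z gives the same grasp; the last joint's range is limited). The gripper opens to 91 mm and grips with 3 to 60 N. Pads are 32 mm wide; open, the fingers measure 118 mm over their backs; the gripper's body (76 mm by 178 mm) begins 60 mm behind the grasp point.
Start: joints at [-75.974, 18.312, 89.639, -0, 72.044, -1.146], TCP at [150.489, -554.974, 213.976] pointing down, gripper open.
Joint ranges: [-177.97, 177.97], [-48.28, 115.42], [12.27, 149.76], [-77.06, 257.06], [2.81, 150.46], [-146.56, 146.56]. Speed limits (degrees/s): [147.25, 147.25, 180, 180, 180, 180].

## Interface

Orientations are given as [roll, pitch, yaw] about the fixed x, y, z axes, in that order (R = Rz(yaw) Ry(pitch) Rx(roll)).
In Python, from workcell import env gives the robot as it stands.
- The arm moves only by the shell command python3 -m jog 'ROWS' [FORCE]. ROWS is a JSON object of lists of equal length, an entry for each row: "jaw": the finger opening in mm, from 0 to 91.2; "slide": the shift along the tool's x, y, z in units of 30 mm (1.0 is 30 mm), a list of three; "spin": the turn about the tool's z in units of 8 degrees (1.0 is 8 degrees). In form: {"jaw": [jaw, ...], "slide": [[dx, dy, dz], ...], "spin": [spin, ...]}. A call has 1 to 10 rows; each row shifts and turns the commanded pose from where the row before left it, along the tool's axes as they then stand; what a row does not reach is not made up. A row lasts 1/10 s, in which the tool goes at most 50 mm and 8.59 degrees, less where a joint would pass 70% of its speed; a pose out of reach is approached as far as the arm can. A call is refused whole if a number of a shift passes 1 or a number of a turn 1, either way. A call with a gripper value outside its range is refused whole. The fingers move at their own pace and stop on an object; FORCE is the grip in N (left out, the last holds). Time passes only in rows, so rows that do not move let the fingers close. It gives the time, the measured TCP pose, the force, the opening and the grip force at its end, in the units of the state.
- env.state(): the state, without advancing time (a new reading comes with each control period).
- env.grab_frame(name): name is "side" or "top" or "wrist"; returns the picture (420x560x3 uint8, red, green, blue); there is no depth.
- env.camera_model(name): a dict with "fx", "fy", "cx", "cy" (pixels), "camera_from_world" (4x4, takes a point from world to camera coordinates). Camera axes: x right, y up, looking along -z (the intrinsics and any distortion apply to the point x, -y, -z); pixel columns grow to the right and rows downward; lengths in mm; the calibration is good to about 2 mm. A picture is of the moment at which its call begins: read the wrist's pose just before it. camera_model takes no time and is no camera call; for the wrist camera it gives the pose at the moment of the call.
- env.job_done(): hands the job in; it is judged then, once.
The state is a dict: "time_s": time; "qpos": joint angles; "qvel": joint speeds; "effort": joint torques, N m; "ee_pos": TCP position; "ee_rot": TCP orientation; "force": force on the tool from outside, world axes, zero at the start; "torque": the same for the moment, N m; "gripper_width": finger opening in mm; "gripper_force": force on a finger pad.
Only numpy, scipy, OpenCV 4.12 (cv2) and the standard library are available. Lean on these libraries where they do the work, as an engineer would, in place of code of your own. Each camera call takes 0.05 s, during which the arm holds its last target. There are 200 camera calls.

## Task

The honey jar is hemmed in by the three tall spice jars on the wooden caddy: first stand all three spice jars on the dark metal tray, then lift the honey jar out and set it in the middle of the round cork coaster on the walnut board. Once it is there, put each spice jar back in the middle of the caddy mat that matches its lid colour. Keep all jars upright throughout and leave the wooden pepper mill standing where it is.

Things in the scene. Friction and masses are not known exactly. Their poses are not given: they have to be found in the camera images.
- jar_red: Tall round spice jar with a red lid and red-brown contents: 44 mm diameter, 110 mm high (lid: the top 24 mm), about 0.2 kg, stands loose on the mat of its colour. Origin: centre of its underside; z up its axis. Grip it by the upper part or lid.
- jar_green: Tall round spice jar with a green lid and dull green contents: 44 mm diameter, 110 mm high (lid: the top 24 mm), about 0.2 kg, stands loose on the mat of its colour. Origin: centre of its underside; z up its axis. Grip it by the upper part or lid.
- jar_blue: Tall round spice jar with a blue lid and white contents: 44 mm diameter, 110 mm high (lid: the top 24 mm), about 0.2 kg, stands loose on the mat of its colour. Origin: centre of its underside; z up its axis. Grip it by the upper part or lid.
- honey: Short round honey jar, amber with a cream-white lid: 50 mm diameter, 45 mm high, about 0.15 kg. Origin: centre of its underside; z up. It stands loose on the caddy's base (10 mm above the worktop) between the three mats; the caddy's back rail, 56 mm high, is about 11 mm behind it: with the spice jars gone, grip it with the fingers closing along the rail (the mats' y).
- mat_red: Red square mat, 56 x 56 x 3 mm, fixed on the caddy: home of the red-lidded jar. Origin: centre of its underside (its top is 3 mm higher); x points to the caddy's 56 mm high back rail, away from the robot, y along the rail. The mats lie left of, right of and in front of the honey jar, 62 to 64 mm from it, in changing order. Fingers closing along x at a jar's upper part clear its neighbours.
- mat_green: Green square mat, 56 x 56 x 3 mm, fixed on the caddy: home of the green-lidded jar. Origin: centre of its underside (its top is 3 mm higher); x points to the caddy's 56 mm high back rail, away from the robot, y along the rail. The mats lie left of, right of and in front of the honey jar, 62 to 64 mm from it, in changing order. Fingers closing along x at a jar's upper part clear its neighbours.
- mat_blue: Blue square mat, 56 x 56 x 3 mm, fixed on the caddy: home of the blue-lidded jar. Origin: centre of its underside (its top is 3 mm higher); x points to the caddy's 56 mm high back rail, away from the robot, y along the rail. The mats lie left of, right of and in front of the honey jar, 62 to 64 mm from it, in changing order. Fingers closing along x at a jar's upper part clear its neighbours.
- tray: Dark metal tray with a low rim, the side area for the spice jars: 240 mm (its x) by 116 mm (its y) outside, walls 5 mm thick and 14 mm high, floor 5 mm thick. Fixed, on the left or the right. Origin: centre of its underside. Three jars fit in a row along x, 75 mm apart.
- coaster: Round cork coaster, 84 mm diameter, 4 mm thick, fixed on a 20 mm thick dark walnut board (across the caddy from the tray): the honey jar's target. Origin: centre of its underside, so its top is 4 mm above the origin. Half a lemon and a small glass bowl, both under 40 mm high, stand on the part of the board nearer the robot.
- mill: Turned wooden pepper mill, 135 mm high, 52 mm across, standing loose between the robot and the caddy. Origin: centre of its underside. To be left alone.

How it is judged:
By the outcome, as a careful person would: the job done as asked, in the order asked, and still so for the second after the job is handed in, with the robot touching nothing.
It also fails if it takes over 141 s, if anything falls off the work surface, if the arm or the gripper's body presses on something with over 40 N, if the wrist force passes 120 N, or if a joint passes its speed limit or range.

## Working session

There is one attempt and no reset: what is moved stays moved. The work goes in short steps, Python scripts to look and compute and a shell command to move; the robot and the scene stay as the last step left them, time stands still between calls to the robot, and variables do not carry over. Pictures are saved under pics/ and viewed, at most 14 in all, crops included, and the job is handed in when it is done.

```bash
ls; mkdir -p pics; python3 - <<'E'
from workcell import env
import cv2
for n in ("top","side"):
    cv2.imwrite(f"pics/{n}0.png",env.grab_frame(n)[:,:,::-1])
    print(n,env.camera_model(n))
s=env.state();print(s)
E
```

```text
pics
top {'fx': 432.8976899555846, 'fy': 432.8976899555846, 'cx': 281.01669552689896, 'cy': 211.327870480459, 'camera_from_world': array([[ 2.91583741e-02, -9.99048745e-01,  3.24252006e-02,
        -3.62164166e+01],
       [ 9.91084521e-01,  3.31145111e-02,  1.29053867e-01,
        -5.34768980e+02],
       [-1.30004849e-01,  2.83731135e-02,  9.91107313e-01,
        -8.01197923e+02],
       [ 0.00000000e+00,  0.00000000e+00,  0.00000000e+00,
         1.00000000e+00]])}
side {'fx': 439.7095057634908, 'fy': 439.7095057634908, 'cx': 288.32675814413113, 'cy': 211.18204969601095, 'camera_from_world': array([[ 9.83639414e-01, -1.79155814e-01,  1.88864201e-02,
        -5.23814545e+02],
       [ 1.11974623e-01,  6.90155718e-01,  7.14945290e-01,
        -9.78524765e+01],
       [-1.41121176e-01, -7.01133567e-01,  6.98925271e-01,
        -9.67564145e+02],
       [ 0.00000000e+00,  0.00000000e+00,  0.00000000e+00,
         1.00000000e+00]])}
{'time_s': 0.1, 'qpos': array([-7.59748210e+01,  1.83480146e+01,  8.96978352e+01, -1.55664886e-03,
        7.20443171e+01, -1.14599796e+00]), 'qvel': array([-0.07326804, -0.11052425, -0.20543325,  0.04169716, -0.00361457,
       -0.00577666]), 'effort': array([ 8.12026392e-04, -4.13331950e+01, -2.32509613e+01,  7.29123456e-02,
        4.21752781e-02, -5.68756093e-05]), 'ee_pos': array([ 150.36432392, -554.5347323 ,  213.21470224]), 'ee_rot': array([-1.79909822e+02, -3.23566701e-04,  1.51716578e+01]), 'force': array([-0.13992314, -0.18204211,  0.51278419]), 'torque': array([-0.03152601,  0.00869157, -0.00867861]), 'gripper_force': 0.0, 'gripper_width': 91.11122918973504}
```

View pics/top0.png

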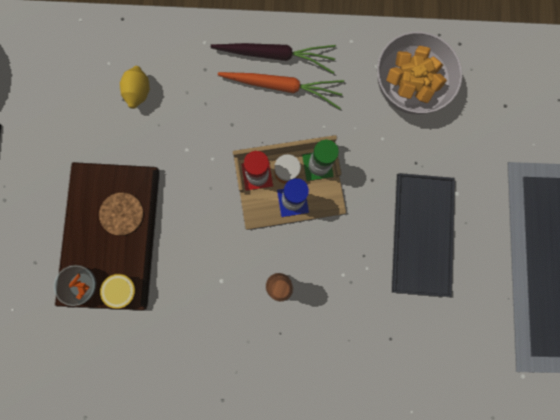

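View pics/side0.png

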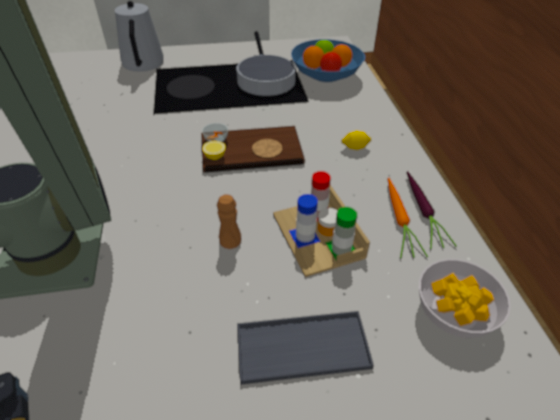

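The top view shows red lid (256,162), green (326,152), blue (296,192), honey (288,168), coaster (121,214), tray (424,235) and mill (279,287). The side view has the same arrangement. Next I need enlarged crops of the caddy.

```bash
python3 - <<'E'
import cv2,numpy as np
t=cv2.imread("pics/top0.png");s=cv2.imread("pics/side0.png")
a=cv2.resize(t[130:235,225:355],None,fx=6,fy=5.7,interpolation=cv2.INTER_CUBIC)
cv2.imwrite("pics/tc.png",cv2.resize(t[130:230,225:355],None,fx=6,fy=6,interpolation=cv2.INTER_CUBIC))
cv2.imwrite("pics/sc.png",cv2.resize(s[165:275,265:375],None,fx=5.4,fy=5.4,interpolation=cv2.INTER_CUBIC))
E
```

```text
(no output)
```

View pics/tc.png

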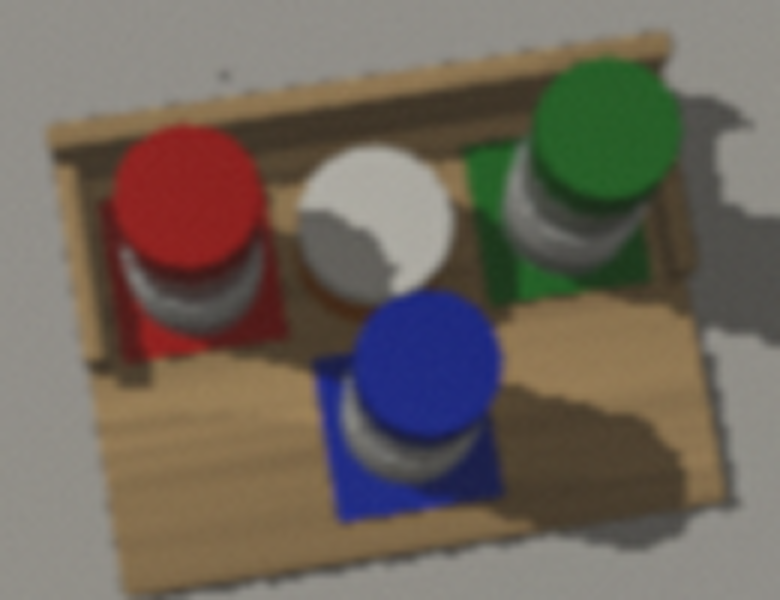

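View pics/sc.png

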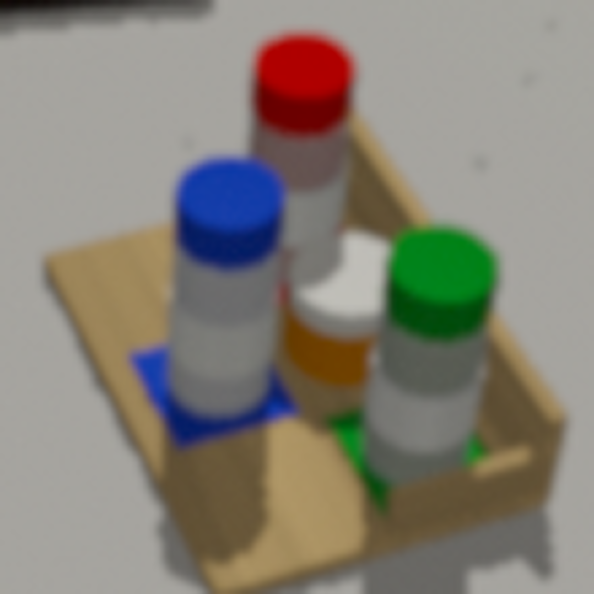

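The crops show lid-top centres in the top crop at red (190,197), green (608,131), blue (428,364) and honey (375,225). In the side crop they are red (304,73), green (442,265), blue (231,196) and honey (354,275). The mat corners are readable too, so I can triangulate.

```bash
cat > h.py <<'E'
from workcell import env
import numpy as np, cv2
from scipy.spatial.transform import Rotation as R
def P(n):
    m=env.camera_model(n); F=np.diag([1,-1,-1])@m["camera_from_world"][:3]
    K=np.array([[m["fx"],0,m["cx"]],[0,m["fy"],m["cy"]],[0,0,1]]); return K@F
def tri(a,b,na="top",nb="side"):
    X=cv2.triangulatePoints(P(na),P(nb),np.float64(a).reshape(2,1),np.float64(b).reshape(2,1)).ravel(); return X[:3]/X[3]
def onz(p,z,Pm):
    M=Pm; A=np.c_[M[:,:2],-np.r_[p,1.]]; return np.linalg.solve(A,-(M[:,2]*z+M[:,3]))[:2]
def proj(X,Pm): x=Pm@np.r_[X,1.]; return x[:2]/x[2]
def pa(c,f,off): return (np.array(c,float)+.5)/f-.5+off
E
python3 - <<'E'
from h import *
np.set_printoptions(precision=1,suppress=True)
T=lambda *c: pa(c,6,[225,130]); S=lambda *c: pa(c,5.4,[265,165])
Pt,Ps=P("top"),P("side")
for n,a,b in [("red",T(190,197),S(304,73)),("green",T(608,131),S(442,265)),("blue",T(428,364),S(231,196)),("honey",T(375,225),S(354,275)),("bluemat",T(409,427.5),S(213.5,382))]:
    X=tri(a,b);print(n,X,"res",proj(X,Pt)-a,proj(X,Ps)-b)
for n,a in [("r",T(194.5,269)),("g",T(557.5,216)),("b",T(409,427.5))]: print("mat",n,onz(a,13,Pt))
for n,z,a in [("red",123,T(190,197)),("green",123,T(608,131)),("blue",123,T(428,364)),("honey",55,T(375,225))]: print("lid",n,onz(a,z,Pt))
for n,z,a in [("red",123,S(304,73)),("green",123,S(442,265)),("blue",123,S(231,196)),("honey",55,S(354,275))]: print("lidS",n,onz(a,z,Ps))
p,q=onz(T(50,130),56,Pt),onz(T(670,38),56,Pt);d=q-p;print("rail dir",np.degrees(np.arctan2(d[1],d[0])))
c=[onz(x,13,Pt) for x in (T(315,360),T(341,522),T(503,495))];print("mat b sides",np.linalg.norm(c[1]-c[0]),np.linalg.norm(c[2]-c[1]),np.degrees(np.arctan2(*(c[0]-c[1])[::-1])),np.degrees(np.arctan2(*(c[1]-c[2])[::-1])))
top=cv2.imread("pics/top0.png");side=cv2.imread("pics/side0.png")
def big(m,box):
    k=np.zeros_like(m);x0,y0,x1,y1=box;k[y0:y1,x0:x1]=m[y0:y1,x0:x1]
    return max(cv2.findContours(k,0,1)[0],key=cv2.contourArea)
cs={}
for n,im,box in [("top",top,(90,180,150,245)),("side",side,(245,132,290,163))]:
    g=im[:,:,2].copy(); x0,y0,x1,y1=box
    t,_=cv2.threshold(g[y0:y1,x0:x1],0,255,8); c=big((g>t).astype(np.uint8),box); e=cv2.fitEllipse(c); cs[n]=e[0]; print("coaster",n,t,e)
print("coaster",tri(cs["top"],cs["side"]),onz(cs["top"],24,Pt),onz(cs["side"],24,Ps))
g=cv2.cvtColor(top,6); c=big((g<85).astype(np.uint8),(380,165,468,305)); r=cv2.minAreaRect(c); print("tray",r,[onz(x,12,Pt) for x in cv2.boxPoints(r)],onz(r[0],12,Pt))
print("mill top",onz([279,287],135,Pt))
for z in (20,): print("board right edge",onz([158,167],z,Pt),onz([147,309],z,Pt),"lemon",onz([118,291],40,Pt))
E
```

```text
red [610.3  29.1 117.6] res [-0.  0.] [ 0. -0.]
green [634.6 -93.5 120.4] res [ 0.  -0.3] [-0.2  0.1]
blue [563.1 -42.1 119.7] res [ 0.  -0.3] [-0.3  0. ]
honey [621.2 -28.3  52.6] res [ 0.1 -0.9] [-0.8  0.2]
bluemat [560.9 -42.9  12.9] res [ 0.  -0.2] [-0.2  0. ]
mat r [611.5  30.2]
mat g [634. -91.]
mat b [560.4 -42.9]
lid red [609.   28.9]
lid green [633.4 -93.1]
lid blue [562.  -41.8]
lid honey [618.7 -28. ]
lidS red [608.4  22.8]
lidS green [634.1 -95.9]
lidS blue [562.8 -45.4]
lidS honey [622.2 -30.4]
rail dir -79.12095324922322
mat b sides 54.928028149711395 54.484066520614576 10.732340461193585 101.40522438132987
coaster top 88.0 ((120.30523681640625, 213.3823699951172), (40.765838623046875, 43.34324264526367), 62.49789047241211)
coaster side 113.0 ((266.75299072265625, 147.51846313476562), (17.456012725830078, 29.615785598754883), 90.20124053955078)
coaster [523.3 291.3  22.7] [522.7 290.9] [523.6 289.5]
tray ((424.2563171386719, 234.73362731933594), (60.7844352722168, 121.19145965576172), 2.544804573059082) [array([ 383.2, -240.2]), array([ 625.2, -252.2]), array([ 624.1, -376.8]), array([ 381.3, -360.3])] [ 501.2 -307.1]
mill top [395.7 -17. ]
board right edge [617.8 225.7] [342.8 228.3] lemon [376.  278.5]
```

Two-view heights agree with the text (lids about 120, honey about 53, mat about 13, coaster about 23). The caddy yaw is about 11°, so the jars need tool yaw 101. I'll turn and rise first.

```bash
cat > go.py <<'E'
import sys
from h import *
# go.py x y z yaw : what remains, in tool axes and units
t=[float(a) for a in sys.argv[1:5]]; s=env.state()
y=np.radians(s["ee_rot"][2]); M=R.from_euler("xyz",s["ee_rot"],degrees=True).as_matrix()
u=M.T@(np.array(t[:3])-s["ee_pos"])/30
print("t",round(s["time_s"],1),"pos",s["ee_pos"].round(1),"rot",s["ee_rot"].round(1),"F",s["force"].round(1),"w",round(s["gripper_width"],1),"gf",round(s["gripper_force"],1))
print("slide",u.round(2),"spin",round(-(t[3]-s["ee_rot"][2])/8,2))
E
python3 -m jog '{"jaw":[91,91,91,91,91,91,91,91,91,91],"slide":[[0,0,-0.15],[0,0,-0.15],[0,0,-0.15],[0,0,-0.15],[0,0,-0.15],[0,0,-0.15],[0,0,-0.15],[0,0,-0.15],[0,0,-0.15],[0,0,-0.15]],"spin":[-1,-1,-1,-1,-1,-1,-1,-1,-1,-1]}' 20
python3 -m jog '{"jaw":[91,91,91],"slide":[[0,0,0],[0,0,0],[0,0,0]],"spin":[-0.73,0,0]}'
python3 go.py 634 -92.5 260 101
```

```text
time_s: 1.1
ee_pos: [150.4, -554.7, 258.6]
ee_rot: [-180.0, -0.1, 95.5]
force: [0.8, -0.4, 0.2]
gripper_width: 90.6
gripper_force: 0.0
time_s: 1.4
ee_pos: [150.4, -554.8, 258.6]
ee_rot: [-180.0, -0.0, 100.9]
force: [-0.4, -0.6, -0.0]
gripper_width: 91.0
gripper_force: 0.0
t 1.4 pos [ 150.4 -554.8  258.6] rot [-180.    -0.   100.9] F [-0.4 -0.6 -0. ] w 91.0 gf 0.0
slide [12.09 18.74 -0.04] spin -0.01
```

```bash
python3 -m jog '{"jaw":[91,91,91,91,91,91,91,91,91,91],"slide":[[0.6,0.93,0],[0.6,0.93,0],[0.6,0.93,0],[0.6,0.93,0],[0.6,0.93,0],[0.6,0.93,0],[0.6,0.93,0],[0.6,0.93,0],[0.6,0.93,0],[0.6,0.93,0]],"spin":[0,0,0,0,0,0,0,0,0,0]}' >/dev/null
python3 -m jog '{"jaw":[91,91,91,91,91,91,91,91,91,91],"slide":[[0.6,0.93,0],[0.6,0.93,0],[0.6,0.93,0],[0.6,0.93,0],[0.6,0.93,0],[0.6,0.93,0],[0.6,0.93,0],[0.6,0.93,0],[0.4,0.5,0],[0,0,0]],"spin":[0,0,0,0,0,0,0,0,0,0]}' >/dev/null
python3 -m jog '{"jaw":[91,91],"slide":[[0,0,0],[0,0,0]],"spin":[0,0]}' >/dev/null
python3 go.py 634 -92.5 260 101
python3 - <<'E'
from h import *
np.set_printoptions(precision=1,suppress=True)
Pw=P("wrist"); f=env.grab_frame("wrist")[:,:,::-1]; np.save("pw1.npy",Pw)
cv2.imwrite("pics/w1.png",f)
for n,X in [("r",(609,29,123)),("g",(634,-93,123)),("b",(562,-42,123)),("h",(621,-30,55)),("mr",(611.5,30,13)),("mb",(560.5,-43,13))]: print(n,proj(np.array(X,float),Pw))
E
```

```text
t 3.6 pos [ 593.1 -127.3  259. ] rot [-180.     0.   100.9] F [ 0.2  1.  -0.3] w 90.9 gf 0.0
slide [ 0.88  1.56 -0.03] spin -0.01
r [342.2   3.5]
g [337.1 169.3]
b [263.3  89.3]
h [328.8  91.8]
mr [327.9  31.6]
mb [266.7  94.5]
```

View pics/w1.png

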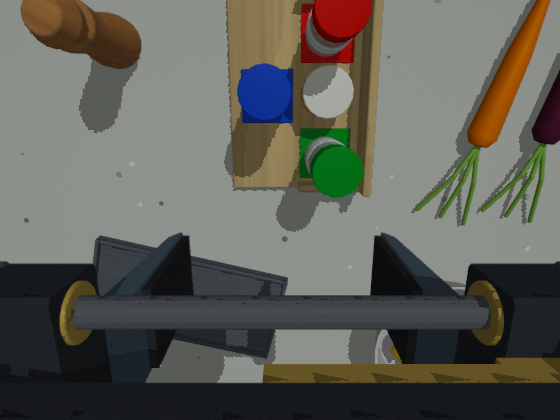

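The wrist view shows green (335,171), blue (265,92) and honey (328,92), all within 2–3 px of the predictions. I'll go on and grasp green.

```bash
python3 -m jog '{"jaw":[91,91,91,91],"slide":[[0.44,0.78,0],[0.44,0.78,0],[0,0,0],[0,0,0]],"spin":[0,0,0,0]}' >/dev/null
python3 go.py 634 -92.5 88 101
python3 -m jog '{"jaw":[91,91,91,91,91,91,91,91,91,91],"slide":[[0,0,0.8],[0,0,0.8],[0,0,0.8],[0,0,0.8],[0,0,0.8],[0,0,0.6],[0,0,0.6],[0,0,0.3],[0,0,0.2],[0,0,0]],"spin":[0,0,0,0,0,0,0,0,0,0]}' >/dev/null
python3 go.py 634 -92.5 88 101
python3 -m jog '{"jaw":[40,40,40,40,40,40,40,40,40,40],"slide":[[0,0,0],[0,0,0],[0,0,0],[0,0,0],[0,0,0],[0,0,0],[0,0,0],[0,0,0],[0,0,0],[0,0,0]],"spin":[0,0,0,0,0,0,0,0,0,0]}' 20
```

```text
t 4.0 pos [634.3 -92.2 258.9] rot [-179.9    0.   101. ] F [0.2 0.6 0.1] w 90.9 gf 0.0
slide [-0.   -0.01  5.7 ] spin -0.0
t 5.0 pos [634.4 -92.   87.8] rot [-180.   -0.  101.] F [-0.9 -0.  -0.7] w 91.2 gf 0.0
slide [-0.01 -0.02 -0.01] spin -0.0
time_s: 6.05
ee_pos: [634.9, -91.5, 88.0]
ee_rot: [-180.0, 0.0, 101.0]
force: [-0.5, 0.1, 0.8]
gripper_width: 43.8
gripper_force: 20.0
```

```bash
python3 -m jog '{"jaw":[40,40,40,40,40,40,40,40,40,40],"slide":[[0,0,-0.2],[0,0,-0.4],[0,0,-0.5],[0,0,-0.6],[0,0,-0.6],[0,0,-0.6],[0,0,-0.6],[0,0,-0.4],[0,0,-0.1],[0,0,0]],"spin":[0,0,0,0,0,0,0,0,0,0]}' >/dev/null
python3 go.py 576 -311 208 101
```

```text
t 7.0 pos [634.9 -91.5 208.3] rot [180.   0. 101.] F [ 0.4 -0.3 -1.2] w 43.6 gf 20.0
slide [-6.81 -3.33  0.01] spin 0.0
```

```bash
python3 -m jog '{"jaw":[40,40,40,40,40,40,40,40,40,40],"slide":[[-0.4,-0.2,0],[-0.7,-0.34,0],[-0.8,-0.39,0],[-0.8,-0.39,0],[-0.8,-0.39,0],[-0.8,-0.39,0],[-0.8,-0.39,0],[-0.7,-0.34,0],[-0.6,-0.3,0],[-0.4,-0.2,0]],"spin":[0,0,0,0,0,0,0,0,0,0]}' >/dev/null
python3 -m jog '{"jaw":[40,40,40],"slide":[[0,0,0],[0,0,0],[0,0,0]],"spin":[0,0,0]}' >/dev/null
python3 go.py 576 -311 80 101
python3 -m jog '{"jaw":[40,40,40,40,40,40,40,40,40,40],"slide":[[0,0,0.4],[0,0,0.6],[0,0,0.7],[0,0,0.7],[0,0,0.6],[0,0,0.5],[0,0,0.3],[0,0,0.1],[0,0,0.1],[0,0,0]],"spin":[0,0,0,0,0,0,0,0,0,0]}'
python3 go.py 576 -311 80 101
```

```text
t 8.3 pos [ 576.  -309.9  207.8] rot [-180.    -0.   101.1] F [ 0.1  0.9 -0.7] w 43.3 gf 20.0
slide [-0.04 -0.    4.26] spin 0.01
time_s: 9.35
ee_pos: [576.0, -310.8, 88.2]
ee_rot: [180.0, 0.0, 101.0]
force: [-0.7, 0.0, -0.1]
gripper_width: 43.3
gripper_force: 20.0
t 9.3 pos [ 576.  -310.8   88.2] rot [180.   0. 101.] F [-0.7  0.  -0.1] w 43.3 gf 20.0
slide [-0.01 -0.    0.27] spin 0.0
```

```bash
python3 -m jog '{"jaw":[40,40,40,40,40],"slide":[[0,0,0.08],[0,0,0.08],[0,0,0.06],[0,0,0.02],[0,0,0]],"spin":[0,0,0,0,0]}'
python3 -m jog '{"jaw":[62,62,62,62,62,62],"slide":[[0,0,0],[0,0,0],[0,0,0],[0,0,0],[0,0,0],[0,0,0]],"spin":[0,0,0,0,0,0]}'
python3 -m jog '{"jaw":[62,62,62,62,62,62,62,62,62,62],"slide":[[0,0,-0.2],[0,0,-0.4],[0,0,-0.8],[0,0,-0.8],[0,0,-0.8],[0,0,-0.8],[0,0,-0.6],[0,0,-0.4],[0,0,-0.2],[0,0,0]],"spin":[0,0,0,0,0,0,0,0,0,0]}'
python3 go.py 562 -43 230 101
```

```text
time_s: 9.85
ee_pos: [575.7, -310.9, 80.7]
ee_rot: [-180.0, -0.0, 101.0]
force: [-0.3, 0.1, -2.0]
gripper_width: 43.8
gripper_force: 20.0
time_s: 10.45
ee_pos: [575.8, -310.9, 80.8]
ee_rot: [180.0, 0.0, 101.0]
force: [0.4, 0.0, 0.2]
gripper_width: 61.8
gripper_force: 0.0
time_s: 11.45
ee_pos: [576.0, -310.9, 231.6]
ee_rot: [179.9, 0.1, 101.0]
force: [-0.5, 0.3, 0.0]
gripper_width: 62.3
gripper_force: 0.0
t 11.4 pos [ 576.  -310.9  231.6] rot [1.799e+02 1.000e-01 1.010e+02] F [-0.5  0.3  0. ] w 62.3 gf 0.0
slide [8.86 1.25 0.05] spin 0.0
```

```bash
python3 -m jog '{"jaw":[91,91,91,91,91,91,91,91,91,91],"slide":[[0.66,0.09,0],[0.9,0.13,0],[1,0.14,0],[1,0.14,0],[1,0.14,0],[1,0.14,0],[1,0.14,0],[0.9,0.13,0],[0.8,0.12,0],[0.46,0.08,0]],"spin":[0,0,0,0,0,0,0,0,0,0]}' >/dev/null
python3 -m jog '{"jaw":[91,91,91],"slide":[[0,0,0],[0,0,0],[0,0,0]],"spin":[0,0,0]}' >/dev/null
python3 go.py 562 -43 88 101
python3 -m jog '{"jaw":[91,91,91,91,91,91,91,91,91,91],"slide":[[0,0,0.5],[0,0,0.7],[0,0,0.8],[0,0,0.8],[0,0,0.7],[0,0,0.6],[0,0,0.4],[0,0,0.2],[0,0,0.05],[0,0,0]],"spin":[0,0,0,0,0,0,0,0,0,0]}' >/dev/null
python3 go.py 562 -43 88 101
python3 -m jog '{"jaw":[40,40,40,40,40,40,40,40,40,40],"slide":[[0,0,0],[0,0,0],[0,0,0],[0,0,0],[0,0,0],[0,0,0],[0,0,0],[0,0,0],[0,0,0],[0,0,0]],"spin":[0,0,0,0,0,0,0,0,0,0]}' 20
python3 -m jog '{"jaw":[40,40,40,40,40,40,40,40,40,40],"slide":[[0,0,-0.2],[0,0,-0.4],[0,0,-0.5],[0,0,-0.6],[0,0,-0.6],[0,0,-0.6],[0,0,-0.6],[0,0,-0.5],[0,0,-0.3],[0,0,0]],"spin":[0,0,0,0,0,0,0,0,0,0]}' >/dev/null
python3 go.py 501 -307 218 101
```

```text
t 12.8 pos [562.6 -47.8 230.5] rot [-180.    0.  101.] F [ 0.1 -0.3  0.5] w 91.5 gf 0.0
slide [0.16 0.01 4.75] spin -0.01
t 13.8 pos [563.1 -47.1  88.7] rot [179.9   0.  101. ] F [0.8 0.4 0.2] w 91.0 gf 0.0
slide [ 0.14 -0.01  0.02] spin -0.0
time_s: 14.75
ee_pos: [562.7, -46.9, 88.2]
ee_rot: [180.0, 0.0, 101.0]
force: [-0.7, 0.4, 0.2]
gripper_width: 44.0
gripper_force: 20.0
t 15.8 pos [563.3 -47.  219. ] rot [1.798e+02 1.000e-01 1.010e+02] F [ 0.9 -0.2 -1.8] w 43.7 gf 20.0
slide [-8.11 -3.69  0.03] spin 0.0
```

```bash
python3 -m jog '{"jaw":[40,40,40,40,40,40,40,40,40,40],"slide":[[-0.5,-0.22,0],[-0.8,-0.36,0],[-0.9,-0.41,0],[-0.9,-0.41,0],[-0.9,-0.41,0],[-0.9,-0.41,0],[-0.9,-0.41,0],[-0.9,-0.41,0],[-0.8,-0.36,0],[-0.6,-0.29,0]],"spin":[0,0,0,0,0,0,0,0,0,0]}' >/dev/null
python3 -m jog '{"jaw":[40,40,40],"slide":[[0,0,0],[0,0,0],[0,0,0]],"spin":[0,0,0]}' >/dev/null
python3 go.py 501 -309 81 101
python3 -m jog '{"jaw":[40,40,40,40,40,40,40,40,40,40],"slide":[[0,0,0.4],[0,0,0.6],[0,0,0.7],[0,0,0.7],[0,0,0.7],[0,0,0.6],[0,0,0.4],[0,0,0.2],[0,0,0.1],[0,0,0]],"spin":[0,0,0,0,0,0,0,0,0,0]}' >/dev/null
python3 go.py 501 -309 81 101
```

```text
t 17.1 pos [ 500.1 -306.   216.7] rot [-1.80e+02 -1.00e-01  1.01e+02] F [-1.1  0.  -1. ] w 43.9 gf 20.0
slide [-0.11  0.02  4.52] spin 0.0
t 18.1 pos [ 500.6 -306.6   85.4] rot [180.   0. 101.] F [ 0.7  0.2 -2.4] w 43.8 gf 20.0
slide [-0.08 -0.    0.15] spin 0.0
```

```bash
python3 -m jog '{"jaw":[40,40,40,40,40],"slide":[[0,0,0.06],[0,0,0.06],[0,0,0.02],[0,0,0.01],[0,0,0]],"spin":[0,0,0,0,0]}'
python3 -m jog '{"jaw":[62,62,62,62,62,62],"slide":[[0,0,0],[0,0,0],[0,0,0],[0,0,0],[0,0,0],[0,0,0]],"spin":[0,0,0,0,0,0]}'
python3 -m jog '{"jaw":[62,62,62,62,62,62,62,62,62,62],"slide":[[0,0,-0.2],[0,0,-0.4],[0,0,-0.8],[0,0,-0.8],[0,0,-0.8],[0,0,-0.8],[0,0,-0.6],[0,0,-0.4],[0,0,-0.2],[0,0,0]],"spin":[0,0,0,0,0,0,0,0,0,0]}'
python3 go.py 609.5 29 230 101
```

```text
time_s: 18.55
ee_pos: [500.4, -306.7, 80.9]
ee_rot: [180.0, 0.0, 101.0]
force: [-0.1, -0.2, -2.0]
gripper_width: 43.4
gripper_force: 20.0
time_s: 19.15
ee_pos: [500.4, -306.6, 80.8]
ee_rot: [180.0, 0.0, 101.0]
force: [-0.6, -0.1, 0.3]
gripper_width: 61.8
gripper_force: 0.0
time_s: 20.15
ee_pos: [500.6, -306.7, 231.5]
ee_rot: [179.9, 0.1, 101.0]
force: [-0.8, -0.1, -0.0]
gripper_width: 62.1
gripper_force: 0.0
t 20.1 pos [ 500.6 -306.7  231.5] rot [1.799e+02 1.000e-01 1.010e+02] F [-0.8 -0.1 -0. ] w 62.1 gf 0.0
slide [10.29  5.7   0.05] spin 0.0
```

```bash
python3 -m jog '{"jaw":[91,91,91,91,91,91,91,91,91,91],"slide":[[0.6,0.33,0],[0.9,0.5,0],[1,0.55,0],[1,0.55,0],[1,0.55,0],[1,0.55,0],[1,0.55,0],[1,0.55,0],[1,0.55,0],[0.9,0.5,0]],"spin":[0,0,0,0,0,0,0,0,0,0]}' >/dev/null
python3 -m jog '{"jaw":[91,91,91,91,91],"slide":[[0.6,0.35,0],[0.3,0.2,0],[0,0,0],[0,0,0],[0,0,0]],"spin":[0,0,0,0,0]}' >/dev/null
python3 go.py 609.5 29 88 101
```

```text
t 21.6 pos [609.7  28.4 230.6] rot [-180.     0.   100.9] F [-0.8 -1.  -0.4] w 91.2 gf 0.0
slide [ 0.02 -0.    4.75] spin -0.01
```

```bash
python3 -m jog '{"jaw":[91,91,91,91,91,91,91,91,91,91],"slide":[[0,0,0.5],[0,0,0.7],[0,0,0.8],[0,0,0.8],[0,0,0.7],[0,0,0.6],[0,0,0.4],[0,0,0.2],[0,0,0.05],[0,0,0]],"spin":[0,0,0,0,0,0,0,0,0,0]}' >/dev/null
python3 -m jog '{"jaw":[40,40,40,40,40,40,40,40,40,40],"slide":[[0,0,0],[0,0,0],[0,0,0],[0,0,0],[0,0,0],[0,0,0],[0,0,0],[0,0,0],[0,0,0],[0,0,0]],"spin":[0,0,0,0,0,0,0,0,0,0]}' 20
python3 -m jog '{"jaw":[40,40,40,40,40,40,40,40,40,40],"slide":[[0,0,-0.2],[0,0,-0.4],[0,0,-0.5],[0,0,-0.6],[0,0,-0.6],[0,0,-0.6],[0,0,-0.6],[0,0,-0.5],[0,0,-0.3],[0,0,0]],"spin":[0,0,0,0,0,0,0,0,0,0]}' >/dev/null
python3 go.py 426 -303 218 101
```

```text
time_s: 23.65
ee_pos: [610.1, 29.6, 88.2]
ee_rot: [-180.0, 0.0, 101.0]
force: [-0.6, 0.5, -0.2]
gripper_width: 43.4
gripper_force: 20.0
t 24.6 pos [610.8  29.6 219.1] rot [179.8   0.  101. ] F [ 0.  -0.2 -2.4] w 43.7 gf 20.0
slide [-9.71 -8.17  0.02] spin 0.0
```

```bash
python3 -m jog '{"jaw":[40,40,40,40,40,40,40,40,40,40],"slide":[[-0.5,-0.42,0],[-0.8,-0.67,0],[-0.9,-0.76,0],[-0.9,-0.76,0],[-0.9,-0.76,0],[-0.9,-0.76,0],[-0.9,-0.76,0],[-0.9,-0.76,0],[-0.9,-0.76,0],[-0.8,-0.67,0]],"spin":[0,0,0,0,0,0,0,0,0,0]}' >/dev/null
python3 -m jog '{"jaw":[40,40,40,40,40,40],"slide":[[-0.6,-0.5,0],[-0.4,-0.34,0],[-0.3,-0.25,0],[0,0,0],[0,0,0],[0,0,0]],"spin":[0,0,0,0,0,0]}' >/dev/null
python3 go.py 426 -303 81 101
python3 -m jog '{"jaw":[40,40,40,40,40,40,40,40,40,40],"slide":[[0,0,0.4],[0,0,0.6],[0,0,0.7],[0,0,0.7],[0,0,0.7],[0,0,0.6],[0,0,0.4],[0,0,0.2],[0,0,0.1],[0,0,0]],"spin":[0,0,0,0,0,0,0,0,0,0]}' >/dev/null
python3 go.py 426 -303 81 101
```

```text
t 26.2 pos [ 425.3 -302.2  217.1] rot [-180.    -0.   101.1] F [-0.4  1.1 -2.1] w 43.6 gf 20.0
slide [-0.03  0.02  4.54] spin 0.01
t 27.2 pos [ 425.3 -302.9   85.4] rot [180.   0. 101.] F [ 0.4 -0.4 -1.6] w 43.7 gf 20.0
slide [-0.01  0.02  0.15] spin 0.0
```

```bash
python3 -m jog '{"jaw":[40,40,40,40,40],"slide":[[0,0,0.06],[0,0,0.06],[0,0,0.02],[0,0,0.01],[0,0,0]],"spin":[0,0,0,0,0]}'
python3 -m jog '{"jaw":[62,62,62,62,62,62],"slide":[[0,0,0],[0,0,0],[0,0,0],[0,0,0],[0,0,0],[0,0,0]],"spin":[0,0,0,0,0,0]}'
python3 -m jog '{"jaw":[62,62,62,62,62,62,62,62,62,62],"slide":[[0,0,-0.2],[0,0,-0.4],[0,0,-0.8],[0,0,-0.8],[0,0,-0.8],[0,0,-0.8],[0,0,-0.6],[0,0,-0.4],[0,0,-0.2],[0,0,0]],"spin":[0,0,0,0,0,0,0,0,0,0]}'
python3 -m jog '{"jaw":[91,91,91,91,91,91,91,91,91,91],"slide":[[0,0,-0.1],[0,0,-0.1],[0,0,-0.1],[0,0,-0.1],[0,0,-0.1],[0,0,-0.1],[0,0,-0.1],[0,0,-0.1],[0,0,-0.1],[0,0,-0.1]],"spin":[1,1,1,1,1,1,1,1,1,1]}' >/dev/null
python3 -m jog '{"jaw":[91,91,91],"slide":[[0,0,0],[0,0,0],[0,0,0]],"spin":[1,0.25,0]}' >/dev/null
python3 go.py 540 -45 260 11
python3 - <<'E'
from h import *
f=env.grab_frame("top")[:,:,::-1]; cv2.imwrite("pics/top1.png",f)
cv2.imwrite("pics/tc1.png",cv2.resize(f[130:230,225:355],None,fx=6,fy=6,interpolation=cv2.INTER_CUBIC))
f=env.grab_frame("side")[:,:,::-1]; cv2.imwrite("pics/side1.png",f)
E
```

```text
time_s: 27.75
ee_pos: [425.1, -303.0, 80.9]
ee_rot: [180.0, 0.0, 101.0]
force: [-0.5, 0.1, -2.1]
gripper_width: 43.5
gripper_force: 20.0
time_s: 28.35
ee_pos: [425.1, -302.9, 80.8]
ee_rot: [180.0, 0.0, 101.0]
force: [-1.5, -1.0, -0.5]
gripper_width: 61.9
gripper_force: 0.0
time_s: 29.35
ee_pos: [425.2, -303.0, 231.5]
ee_rot: [180.0, 0.1, 101.0]
force: [-0.6, -0.2, -0.2]
gripper_width: 62.2
gripper_force: 0.0
t 30.6 pos [ 424.7 -302.6  259.6] rot [-1.799e+02  1.000e-01  1.100e+01] F [ 0.5  0.3 -0.9] w 91.0 gf 0.0
slide [ 5.42 -7.69 -0.01] spin 0.0
```

View pics/tc1.png

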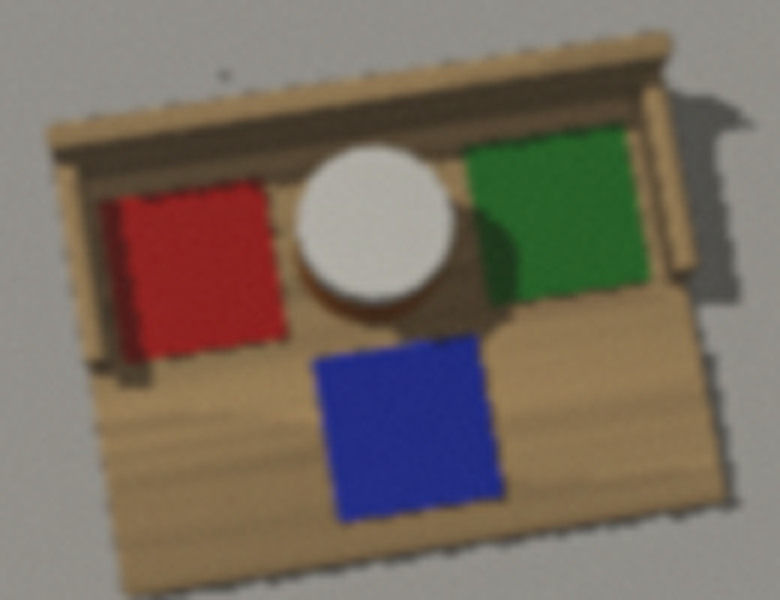

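View pics/side1.png

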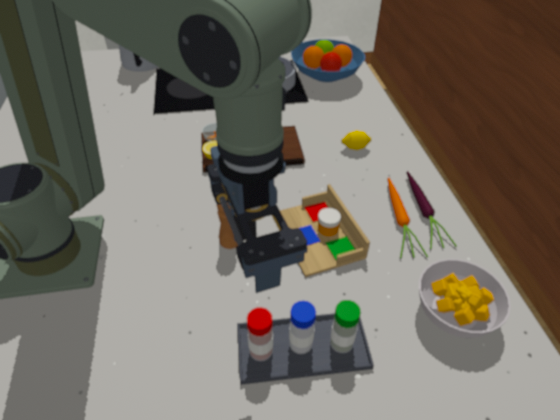

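Top crop: all three mats are clear, with honey at (375,225). The side view shows the red, blue and green jars standing on the tray at about (260,330), (302,325) and (345,325). Next is a wrist view from over the caddy for precise mat positions.

```bash
python3 -m jog '{"jaw":[91,91,91,91,91,91,91,91,91,91],"slide":[[0.4,-0.56,0],[0.6,-0.85,0],[0.65,-0.92,0],[0.65,-0.92,0],[0.65,-0.92,0],[0.65,-0.92,0],[0.65,-0.92,0],[0.6,-0.85,0],[0.4,-0.55,0],[0.2,-0.3,0]],"spin":[0,0,0,0,0,0,0,0,0,0]}' >/dev/null
python3 -m jog '{"jaw":[91,91,91,91],"slide":[[0,0,0],[0,0,0],[0,0,0],[0,0,0]],"spin":[0,0,0,0]}' >/dev/null
cat > mats.py <<'E'
from h import *
np.set_printoptions(precision=1,suppress=True)
def mask(f,c):  # RGB image
    h=cv2.cvtColor(f,cv2.COLOR_RGB2HSV); H,S,V=[h[...,i].astype(int) for i in range(3)]
    m={"r":(H<8)|(H>172),"g":(H>50)&(H<75),"b":(H>110)&(H<130)}[c]&(S>150)&(V>40)
    return m.astype(np.uint8)
def best(m,near):
    cs=[c for c in cv2.findContours(m,0,1)[0] if cv2.contourArea(c)>150]
    return min(cs,key=lambda c:np.hypot(*(np.array(cv2.minAreaRect(c)[0])-near)))
if __name__=="__main__":
    G={"r":(611.5,30,13),"g":(634,-91,13),"b":(560.5,-43,13)}
    for n in ("wrist","top","side"):
        Pm=P(n); f=env.grab_frame(n); cv2.imwrite(f"pics/m_{n}.png",f[:,:,::-1])
        for k,X in G.items():
            try:
                c=best(mask(f,k),proj(np.array(X,float),Pm)); q=cv2.approxPolyDP(c,4,True).reshape(-1,2)
                r=cv2.minAreaRect(c); w=np.array([onz(p,13,Pm) for p in c.reshape(-1,2).astype(float)],np.float32); rr=cv2.minAreaRect(w)
                print(n,k,"centre",np.array(rr[0]),"size",np.array(rr[1]),"ang",round(rr[2],1))
            except Exception as e: print(n,k,e)
E
python3 mats.py; python3 go.py 621 -30 200 11
```

```text
wrist r centre [611.7  28.3] size [54.2 55.7] ang 11.0
wrist g centre [635.6 -92.6] size [55.2 55.4] ang 11.0
wrist b centre [561.5 -44.3] size [54.4 54.9] ang 11.0
top r min() iterable argument is empty
top g min() iterable argument is empty
top b centre [544.5 -45.4] size [20.8 52.4] ang 10.9
side r centre [612.1  30.2] size [55.5 54.4] ang 12.4
side g centre [635.  -90.9] size [52.9 48. ] ang 11.6
side b centre [560.6 -44.1] size [52.2 50.6] ang 12.5
t 32.3 pos [541.2 -45.2 260.8] rot [180.  -0.  11.] F [-0.1  0.2 -0.4] w 91.0 gf 0.0
slide [2.71 0.01 2.03] spin -0.0
```

View pics/m_wrist.png

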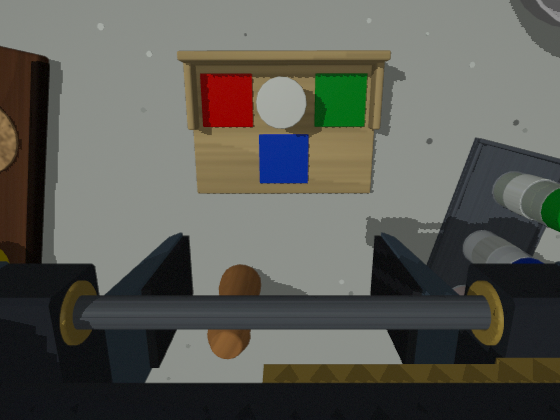

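The wrist view shows red (228,100), green (341,100), blue (284,159) and honey (281,102). The mat centres from three views agree to about 2 mm. I'll go on to the honey jar.

```bash
python3 -c "
from h import *
print(onz([281,102],55,P('wrist')))"
python3 -m jog '{"jaw":[91,91,91,91,91,91,91,91],"slide":[[0.4,0,0.2],[0.6,0,0.4],[0.7,0,0.6],[0.5,0,0.5],[0.3,0,0.3],[0.2,0,0],[0,0,0],[0,0,0]],"spin":[0,0,0,0,0,0,0,0]}' >/dev/null
python3 go.py 621 -30 20 11
```

```text
[621.11000659 -29.81950436]
t 33.1 pos [621.1 -29.2 201.6] rot [ 1.8e+02 -1.0e-01  1.1e+01] F [ 0.2 -0.1  0.7] w 91.2 gf 0.0
slide [-0.01  0.02  6.05] spin 0.0
```

```bash
python3 -m jog '{"jaw":[91,91,91,91,91,91,91,91,91,91],"slide":[[0,0,0.5],[0,0,0.8],[0,0,0.8],[0,0,0.8],[0,0,0.8],[0,0,0.7],[0,0,0.6],[0,0,0.5],[0,0,0.3],[0,0,0.1]],"spin":[0,0,0,0,0,0,0,0,0,0]}' >/dev/null
python3 -m jog '{"jaw":[91,91,91],"slide":[[0,0,0.1],[0,0,0],[0,0,0]],"spin":[0,0,0]}' >/dev/null
python3 go.py 621 -30 20 11
python3 -m jog '{"jaw":[45,45,45,45,45,45,45,45,45,45],"slide":[[0,0,0],[0,0,0],[0,0,0],[0,0,0],[0,0,0],[0,0,0],[0,0,0],[0,0,0],[0,0,0],[0,0,0]],"spin":[0,0,0,0,0,0,0,0,0,0]}' 15
python3 -m jog '{"jaw":[45,45,45,45,45,45,45,45,45,45],"slide":[[0,0,-0.2],[0,0,-0.4],[0,0,-0.5],[0,0,-0.6],[0,0,-0.6],[0,0,-0.6],[0,0,-0.6],[0,0,-0.4],[0,0,-0.1],[0,0,0]],"spin":[0,0,0,0,0,0,0,0,0,0]}' >/dev/null
python3 go.py 523 290.5 142 11
```

```text
t 34.4 pos [621.4 -29.2  21.5] rot [ 1.8e+02 -1.0e-01  1.1e+01] F [-0.7  0.6  0.2] w 91.2 gf 0.0
slide [-0.02  0.02  0.05] spin 0.0
time_s: 35.4
ee_pos: [620.9, -29.2, 20.7]
ee_rot: [180.0, -0.0, 11.0]
force: [0.5, -0.2, 0.1]
gripper_width: 49.9
gripper_force: 15.0
t 36.4 pos [620.9 -29.1 141.1] rot [180.  -0.  11.] F [ 0.4 -0.6 -1.3] w 49.8 gf 15.0
slide [ -1.17 -11.08  -0.03] spin 0.0
```

```bash
python3 -m jog '{"jaw":[45,45,45,45,45,45,45,45,45,45],"slide":[[-0.05,-0.5,0],[-0.08,-0.8,0],[-0.1,-1,0],[-0.1,-1,0],[-0.1,-1,0],[-0.1,-1,0],[-0.1,-1,0],[-0.1,-1,0],[-0.1,-1,0],[-0.1,-1,0]],"spin":[0,0,0,0,0,0,0,0,0,0]}' >/dev/null
python3 -m jog '{"jaw":[45,45,45,45,45,45,45],"slide":[[-0.1,-0.8,0],[-0.1,-0.6,0],[-0.08,-0.3,0],[-0.06,-0.1,0],[0,0,0],[0,0,0],[0,0,0]],"spin":[0,0,0,0,0,0,0]}' >/dev/null
python3 go.py 523 290.5 35 11
python3 -m jog '{"jaw":[45,45,45,45,45,45,45,45,45,45],"slide":[[0,0,0.3],[0,0,0.5],[0,0,0.6],[0,0,0.6],[0,0,0.5],[0,0,0.4],[0,0,0.2],[0,0,0.1],[0,0,0],[0,0,0]],"spin":[0,0,0,0,0,0,0,0,0,0]}' >/dev/null
python3 go.py 523 290.5 35 11
```

```text
t 38.1 pos [520.2 289.7 140.7] rot [180.    0.   10.9] F [-0.   0.  -1.1] w 49.6 gf 15.0
slide [ 0.1  -0.01  3.52] spin -0.01
t 39.1 pos [520.4 290.7  45.3] rot [-1.8e+02 -1.0e-01  1.1e+01] F [ 0.5  1.  -1.8] w 49.6 gf 15.0
slide [0.08 0.02 0.34] spin 0.0
```

```bash
python3 -m jog '{"jaw":[45,45,45,45,45,45,45,45],"slide":[[0.08,0.02,0.05],[0,0,0.08],[0,0,0.08],[0,0,0.06],[0,0,0.04],[0,0,0.02],[0,0,0.02],[0,0,0]],"spin":[0,0,0,0,0,0,0,0]}'
python3 -m jog '{"jaw":[70,70,70,70,70,70],"slide":[[0,0,0],[0,0,0],[0,0,0],[0,0,0],[0,0,0],[0,0,0]],"spin":[0,0,0,0,0,0]}'
python3 -m jog '{"jaw":[70,70,70,70,70,70,70,70,70,70],"slide":[[0,0,-0.2],[0,0,-0.4],[0,0,-0.8],[0,0,-0.9],[0,0,-0.9],[0,0,-0.9],[0,0,-0.9],[0,0,-0.9],[0,0,-0.8],[0,0,-0.7]],"spin":[0,0,0,0,0,0,0,0,0,0]}'
python3 -m jog '{"jaw":[91,91,91,91,91,91,91,91,91,91],"slide":[[-0.5,0.8,0],[-0.5,0.8,0],[-0.5,0.8,0],[-0.5,0.8,0],[-0.5,0.8,0],[-0.5,0.8,0],[-0.5,0.8,0],[-0.4,0.4,0],[0,0,0],[0,0,0]],"spin":[-1,-1,-1,-1,-1,-1,-1,-1,-1,-1]}'
python3 - <<'E'
from h import *
for n,b in (("top",(60,160,180,250)),("side",(230,100,310,170))):
    f=env.grab_frame(n)[:,:,::-1]; x0,y0,x1,y1=b; cv2.imwrite(f"pics/c_{n}.png",f)
    cv2.imwrite(f"pics/cc_{n}.png",cv2.resize(f[y0:y1,x0:x1],None,fx=6,fy=6,interpolation=cv2.INTER_CUBIC))
E
```

```text
time_s: 39.9
ee_pos: [522.2, 290.3, 34.7]
ee_rot: [180.0, 0.0, 11.0]
force: [-2.7, -1.0, 4.1]
gripper_width: 49.7
gripper_force: 15.0
time_s: 40.5
ee_pos: [522.4, 290.3, 34.1]
ee_rot: [180.0, 0.0, 11.0]
force: [-0.0, -0.2, -0.5]
gripper_width: 70.3
gripper_force: 0.0
time_s: 41.5
ee_pos: [522.5, 290.4, 259.1]
ee_rot: [-180.0, -0.2, 11.0]
force: [0.8, -0.7, -0.2]
gripper_width: 70.2
gripper_force: 0.0
time_s: 42.5
ee_pos: [538.9, 83.6, 257.4]
ee_rot: [179.9, -0.0, 91.3]
force: [0.5, 0.7, -0.1]
gripper_width: 90.9
gripper_force: 0.0
```

View pics/cc_top.png

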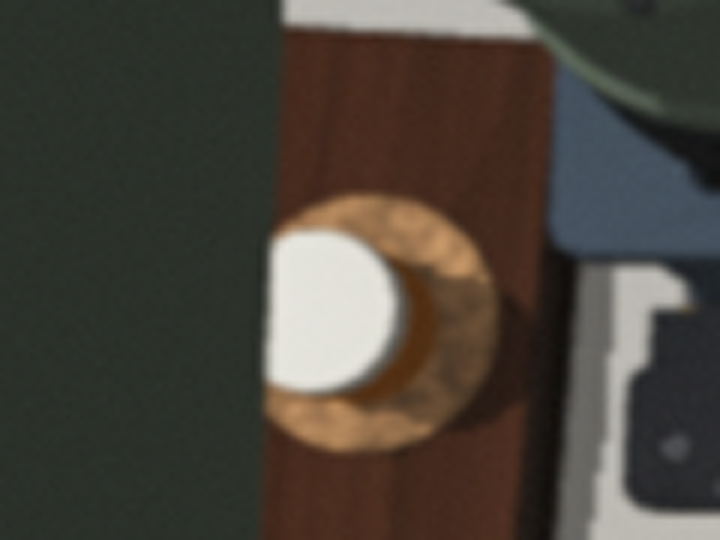

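The top view shows the honey jar standing on the coaster, with the lid centre at about crop (320,311) and the coaster centre at about (368,323). I'll check the offset and plan for the tray.

```bash
python3 - <<'E'
from h import *
np.set_printoptions(precision=1,suppress=True)
T=lambda *c: pa(c,6,[60,160]); Pt=P("top")
print("honey",onz(T(320,311),69,Pt),"coaster",onz(T(368,323),24,Pt))
# jar lids in tray, from the clean early picture (top1 & side1) by colour
from mats import mask
t=cv2.imread("pics/top1.png")[:,:,::-1].copy()
for k,X in {"r":(425,-303,115),"b":(500,-303,115),"g":(576,-311,115)}.items():
    q=proj(np.array(X,float),Pt); m=mask(t,k)
    c=[c for c in cv2.findContours(m,0,1)[0] if cv2.contourArea(c)>60]; c=min(c,key=lambda c:np.hypot(*(np.array(cv2.minAreaRect(c)[0])-q)))
    e=cv2.minEnclosingCircle(c); print(k,q,e,onz(e[0],115,Pt))
E
python3 go.py 425 -303 230 101
```

```text
honey [520.8 289.1] coaster [522.7 289.7]
r [443.9 274. ] ((440.631591796875, 274.0), 13.585262298583984) [ 424.9 -297.2]
b [443.1 230.9] ((440.1000061035156, 231.5), 13.559593200683594) [ 498.8 -297.7]
g [446.7 188.5] ((446.3155212402344, 189.0631103515625), 11.114988327026367) [ 575.  -310.3]
t 42.6 pos [538.7  84.1 257.3] rot [179.9  -0.   91. ] F [-0.1 -0.6 -0.5] w 91.1 gf 0.0
slide [-12.84  -4.01   0.9 ] spin -1.25
```

```bash
python3 -m jog '{"jaw":[91,91,91,91,91,91,91,91,91,91],"slide":[[0,0,0],[0,0,0],[-0.5,-0.14,0],[-0.8,-0.22,0],[-1,-0.27,0],[-1,-0.27,0],[-1,-0.27,0],[-1,-0.27,0],[-1,-0.27,0],[-1,-0.27,0]],"spin":[-1,-0.25,0,0,0,0,0,0,0,0]}' >/dev/null
python3 -m jog '{"jaw":[91,91,91,91,91,91,91,91,91,91],"slide":[[-1,-0.27,0],[-1,-0.27,0],[-1,-0.27,0],[-1,-0.27,0],[-1,-0.27,0],[-1,-0.27,0],[-0.8,-0.22,0],[-0.5,-0.14,0],[-0.3,-0.1,0],[0,0,0]],"spin":[0,0,0,0,0,0,0,0,0,0]}' >/dev/null
python3 -m jog '{"jaw":[91,91,91],"slide":[[0,0,0],[0,0,0],[0,0,0]],"spin":[0,0,0]}' >/dev/null
python3 go.py 425 -303 230 101
python3 - <<'E'
from h import *
np.set_printoptions(precision=1,suppress=True)
Pw=P("wrist"); f=env.grab_frame("wrist")[:,:,::-1]; np.save("pw2.npy",Pw); cv2.imwrite("pics/w2.png",f)
cv2.imwrite("pics/w2c.png",cv2.resize(f[0:250,130:430],None,fx=2.4,fy=2.4,interpolation=cv2.INTER_CUBIC))
for n,X in (("r",(425,-303,115)),("b",(500,-303,115)),("g",(576,-311,115))): print(n,proj(np.array(X,float),Pw))
E
```

```text
t 44.9 pos [ 504.8 -376.7  256.5] rot [180.    0.  101.1] F [-0.9  1.9 -0. ] w 90.9 gf 0.0
slide [ 2.92 -2.14  0.88] spin 0.01
r [201.8  92.2]
b [292.9 110.8]
g [380.2 138.7]
```

View pics/w2c.png

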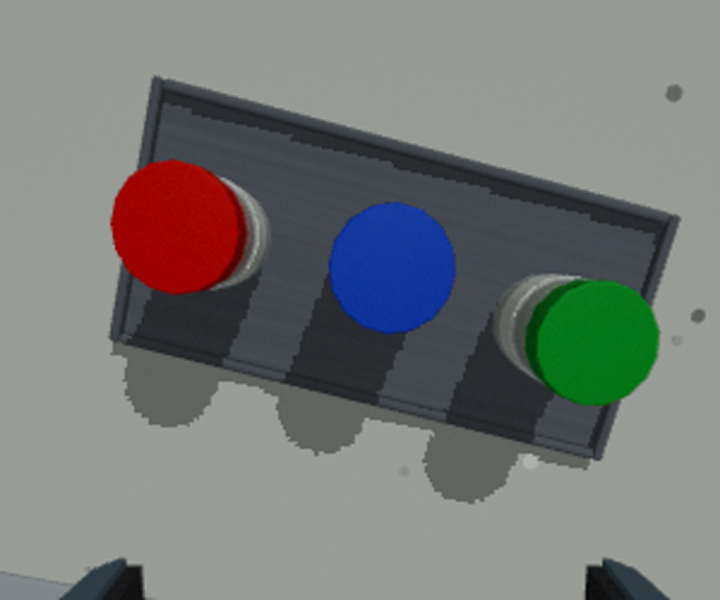

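The crop shows the lid centres at red (179,227), blue (392,267) and green (592,342).

```bash
python3 - <<'E'
from h import *
np.set_printoptions(precision=1,suppress=True)
Pw=np.load("pw2.npy")
for n,c in (("r",(179,227)),("b",(392,267)),("g",(592,342))): print(n,onz(pa(c,2.4,[130,0]),115,Pw))
E
```

```text
r [ 427.2 -304.2]
b [ 500.2 -303.1]
g [ 573.6 -314.4]
```

```bash
python3 -m jog '{"jaw":[64,64,64,64,64,64,64,64],"slide":[[0.5,-0.37,0],[0.8,-0.6,0],[0.8,-0.6,0],[0.5,-0.37,0],[0.3,-0.2,0],[0,0,0],[0,0,0],[0,0,0]],"spin":[0,0,0,0,0,0,0,0]}' >/dev/null
python3 go.py 425.5 -303.8 81 101
```

```text
t 45.8 pos [ 425.7 -305.1  256.1] rot [180.   0. 101.] F [-0.3 -0.1 -0.4] w 64.1 gf 0.0
slide [0.05 0.   5.84] spin 0.0
```

```bash
python3 -m jog '{"jaw":[64,64,64,64,64,64,64,64,64,64],"slide":[[0.04,0,0.5],[0,0,0.7],[0,0,0.8],[0,0,0.8],[0,0,0.8],[0,0,0.7],[0,0,0.6],[0,0,0.5],[0,0,0.3],[0,0,0.1]],"spin":[0,0,0,0,0,0,0,0,0,0]}' >/dev/null
python3 -m jog '{"jaw":[64,64,64],"slide":[[0,0,0.04],[0,0,0],[0,0,0]],"spin":[0,0,0]}' >/dev/null
python3 go.py 425.5 -303.8 81 101
python3 -m jog '{"jaw":[40,40,40,40,40,40,40],"slide":[[0,0,0],[0,0,0],[0,0,0],[0,0,0],[0,0,0],[0,0,0],[0,0,0]],"spin":[0,0,0,0,0,0,0]}' 20
python3 -m jog '{"jaw":[40,40,40,40,40,40,40,40,40,40],"slide":[[0,0,-0.2],[0,0,-0.4],[0,0,-0.5],[0,0,-0.6],[0,0,-0.6],[0,0,-0.6],[0,0,-0.6],[0,0,-0.6],[0,0,-0.4],[0,0,-0.1]],"spin":[0,0,0,0,0,0,0,0,0,0]}' >/dev/null
python3 -m jog '{"jaw":[40,40],"slide":[[0,0,0],[0,0,0]],"spin":[0,0]}' >/dev/null
python3 go.py 611.6 29.3 218 101
```

```text
t 47.0 pos [ 425.2 -303.7   81.7] rot [1.799e+02 1.000e-01 1.010e+02] F [-0.8  0.3  0.3] w 63.6 gf 0.0
slide [-0.01  0.01  0.02] spin 0.0
time_s: 47.75
ee_pos: [424.8, -303.4, 81.3]
ee_rot: [180.0, 0.0, 101.0]
force: [0.2, 0.3, 3.5]
gripper_width: 43.6
gripper_force: 20.0
t 49.0 pos [ 424.2 -303.   218.2] rot [-1.799e+02 -1.000e-01  1.010e+02] F [-0.1 -0.1 -1.5] w 43.7 gf 20.0
slide [9.68 8.25 0.01] spin 0.0
```

```bash
python3 -m jog '{"jaw":[40,40,40,40,40,40,40,40,40,40],"slide":[[0.5,0.43,0],[0.8,0.68,0],[0.9,0.77,0],[0.9,0.77,0],[0.9,0.77,0],[0.9,0.77,0],[0.9,0.77,0],[0.9,0.77,0],[0.9,0.77,0],[0.8,0.68,0]],"spin":[0,0,0,0,0,0,0,0,0,0]}' >/dev/null
python3 -m jog '{"jaw":[40,40,40,40,40,40],"slide":[[0.6,0.5,0],[0.4,0.34,0],[0.28,0.23,0],[0,0,0],[0,0,0],[0,0,0]],"spin":[0,0,0,0,0,0]}' >/dev/null
python3 go.py 611.6 29.3 89 101
python3 -m jog '{"jaw":[40,40,40,40,40,40,40,40,40,40],"slide":[[0,0,0.4],[0,0,0.6],[0,0,0.7],[0,0,0.7],[0,0,0.6],[0,0,0.5],[0,0,0.3],[0,0,0.2],[0,0,0],[0,0,0]],"spin":[0,0,0,0,0,0,0,0,0,0]}' >/dev/null
python3 go.py 611.6 29.3 89 101
```

```text
t 50.5 pos [611.7  28.  219.1] rot [-180.     0.   100.9] F [-0.1 -0.4 -2.1] w 43.5 gf 20.0
slide [0.05 0.01 4.34] spin -0.01
t 51.5 pos [612.6  28.9  99.6] rot [179.9   0.  101. ] F [-0.5  0.  -1.5] w 43.3 gf 20.0
slide [ 0.02 -0.03  0.35] spin 0.0
```

```bash
python3 -m jog '{"jaw":[40,40,40,40,40,40,40,40],"slide":[[0,-0.03,0.08],[0,0,0.08],[0,0,0.07],[0,0,0.05],[0,0,0.03],[0,0,0.02],[0,0,0],[0,0,0]],"spin":[0,0,0,0,0,0,0,0]}'
python3 go.py 611.6 29.3 89 101
```

```text
time_s: 52.35
ee_pos: [611.3, 28.8, 89.3]
ee_rot: [180.0, 0.0, 101.0]
force: [-0.7, -0.3, -0.5]
gripper_width: 43.5
gripper_force: 20.0
t 52.4 pos [611.3  28.8  89.3] rot [180.   0. 101.] F [-0.7 -0.3 -0.5] w 43.5 gf 20.0
slide [0.01 0.01 0.01] spin 0.0
```

Now I release, lift and go to blue (500.4,-303.1).

```bash
python3 -m jog '{"jaw":[40,40],"slide":[[0,0,0.02],[0,0,0]],"spin":[0,0]}'
python3 -m jog '{"jaw":[64,64,64,64,64,64],"slide":[[0,0,0],[0,0,0],[0,0,0],[0,0,0],[0,0,0],[0,0,0]],"spin":[0,0,0,0,0,0]}' >/dev/null
python3 -m jog '{"jaw":[64,64,64,64,64,64,64,64,64,64],"slide":[[0,0,-0.2],[0,0,-0.4],[0,0,-0.8],[0,0,-0.8],[0,0,-0.8],[0,0,-0.8],[0,0,-0.6],[0,0,-0.4],[0,0,-0.1],[0,0,0]],"spin":[0,0,0,0,0,0,0,0,0,0]}' >/dev/null
python3 go.py 500.4 -303.1 236 101
```

```text
time_s: 52.55
ee_pos: [611.3, 28.9, 89.3]
ee_rot: [180.0, 0.0, 101.0]
force: [-2.0, 0.5, 5.5]
gripper_width: 43.8
gripper_force: 20.0
t 54.1 pos [611.2  28.8 235.8] rot [180.   0. 101.] F [-0.  -0.8  0. ] w 63.8 gf 0.0
slide [-1.015e+01 -5.740e+00 -1.000e-02] spin 0.0
```

```bash
python3 -m jog '{"jaw":[64,64,64,64,64,64,64,64,64,64],"slide":[[-0.6,-0.34,0],[-0.9,-0.51,0],[-1,-0.57,0],[-1,-0.57,0],[-1,-0.57,0],[-1,-0.57,0],[-1,-0.57,0],[-1,-0.57,0],[-1,-0.57,0],[-0.8,-0.45,0]],"spin":[0,0,0,0,0,0,0,0,0,0]}' >/dev/null
python3 -m jog '{"jaw":[64,64,64,64,64],"slide":[[-0.5,-0.28,0],[-0.35,-0.2,0],[0,0,0],[0,0,0],[0,0,0]],"spin":[0,0,0,0,0]}' >/dev/null
python3 go.py 500.4 -303.1 81 101
```

```text
t 55.6 pos [ 499.9 -302.1  235.5] rot [180.   -0.  101.1] F [0.1 0.4 0. ] w 64.1 gf 0.0
slide [-0.04  0.01  5.15] spin 0.01
```

```bash
python3 -m jog '{"jaw":[64,64,64,64,64,64,64,64,64,64],"slide":[[-0.02,0,0.5],[0,0,0.7],[0,0,0.8],[0,0,0.8],[0,0,0.8],[0,0,0.7],[0,0,0.5],[0,0,0.3],[0,0,0],[0,0,0]],"spin":[0,0,0,0,0,0,0,0,0,0]}' >/dev/null
python3 go.py 500.4 -303.1 81 101
python3 -m jog '{"jaw":[40,40,40,40,40,40,40],"slide":[[0,0,0.02],[0,0,0],[0,0,0],[0,0,0],[0,0,0],[0,0,0],[0,0,0]],"spin":[0,0,0,0,0,0,0]}' 20
python3 -m jog '{"jaw":[40,40,40,40,40,40,40,40,40,40],"slide":[[0,0,-0.2],[0,0,-0.4],[0,0,-0.5],[0,0,-0.6],[0,0,-0.6],[0,0,-0.6],[0,0,-0.6],[0,0,-0.6],[0,0,-0.4],[0,0,-0.1]],"spin":[0,0,0,0,0,0,0,0,0,0]}' >/dev/null
python3 -m jog '{"jaw":[40,40],"slide":[[0,0,0],[0,0,0]],"spin":[0,0]}' >/dev/null
python3 go.py 561 -43.7 218 101
```

```text
t 56.6 pos [ 500.3 -303.6   83.2] rot [180.   0. 101.] F [ 0.6 -0.2 -0.6] w 64.1 gf 0.0
slide [0.02 0.01 0.07] spin 0.01
time_s: 57.35
ee_pos: [500.0, -304.0, 82.6]
ee_rot: [179.9, 0.1, 101.0]
force: [0.9, 0.5, 5.5]
gripper_width: 43.6
gripper_force: 20.0
t 58.5 pos [ 499.1 -303.4  219. ] rot [-1.799e+02 -1.000e-01  1.010e+02] F [-0.5 -0.1 -0.9] w 43.7 gf 20.0
slide [8.1  3.68 0.04] spin 0.0
```

```bash
python3 -m jog '{"jaw":[40,40,40,40,40,40,40,40,40,40],"slide":[[0.5,0.23,0],[0.8,0.36,0],[0.9,0.41,0],[0.9,0.41,0],[0.9,0.41,0],[0.9,0.41,0],[0.9,0.41,0],[0.9,0.41,0],[0.8,0.36,0],[0.6,0.27,0]],"spin":[0,0,0,0,0,0,0,0,0,0]}' >/dev/null
python3 -m jog '{"jaw":[40,40,40],"slide":[[0,0,0],[0,0,0],[0,0,0]],"spin":[0,0,0]}' >/dev/null
python3 go.py 561 -43.7 90 101
python3 -m jog '{"jaw":[40,40,40,40,40,40,40,40,40,40],"slide":[[0.02,0,0.4],[0,0,0.6],[0,0,0.7],[0,0,0.7],[0,0,0.6],[0,0,0.5],[0,0,0.3],[0,0,0.1],[0,0,0],[0,0,0]],"spin":[0,0,0,0,0,0,0,0,0,0]}' >/dev/null
python3 go.py 561 -43.7 90 101
```

```text
t 59.9 pos [561.2 -44.4 219.6] rot [-179.9    0.   101. ] F [ 0.4 -0.3 -1.5] w 43.9 gf 20.0
slide [0.03 0.   4.32] spin -0.0
t 60.9 pos [562.  -43.7 103.6] rot [179.9   0.  101. ] F [-0.  -0.5 -1.4] w 43.8 gf 20.0
slide [ 0.01 -0.03  0.45] spin -0.0
```

```bash
python3 -m jog '{"jaw":[40,40,40,40,40,40,40,40],"slide":[[0,-0.03,0.1],[0,0,0.1],[0,0,0.09],[0,0,0.07],[0,0,0.04],[0,0,0.03],[0,0,0],[0,0,0]],"spin":[0,0,0,0,0,0,0,0]}'
python3 go.py 561 -43.7 90 101
```

```text
time_s: 61.65
ee_pos: [560.6, -43.7, 90.5]
ee_rot: [180.0, 0.0, 101.0]
force: [-2.5, 1.1, 3.7]
gripper_width: 43.6
gripper_force: 20.0
t 61.6 pos [560.6 -43.7  90.5] rot [180.   0. 101.] F [-2.5  1.1  3.7] w 43.6 gf 20.0
slide [-0.    0.01  0.02] spin 0.0
```

Contact. Now I release, lift and go to green (575.4,-313.8).

```bash
python3 -m jog '{"jaw":[64,64,64,64,64,64],"slide":[[0,0,0],[0,0,0],[0,0,0],[0,0,0],[0,0,0],[0,0,0]],"spin":[0,0,0,0,0,0]}' >/dev/null
python3 -m jog '{"jaw":[64,64,64,64,64,64,64,64,64,64],"slide":[[0,0,-0.2],[0,0,-0.4],[0,0,-0.8],[0,0,-0.8],[0,0,-0.8],[0,0,-0.8],[0,0,-0.6],[0,0,-0.4],[0,0,-0.1],[0,0,0]],"spin":[0,0,0,0,0,0,0,0,0,0]}' >/dev/null
python3 -m jog '{"jaw":[64,64,64,64,64,64,64,64,64,64],"slide":[[-0.6,-0.08,0],[-0.9,-0.12,0],[-1,-0.14,0],[-1,-0.14,0],[-1,-0.14,0],[-1,-0.14,0],[-1,-0.14,0],[-1,-0.14,0],[-0.8,-0.11,0],[-0.5,-0.07,0]],"spin":[0,0,0,0,0,0,0,0,0,0]}' >/dev/null
python3 -m jog '{"jaw":[64,64,64],"slide":[[-0.1,0,0],[0,0,0],[0,0,0]],"spin":[0,0,0]}' >/dev/null
python3 go.py 575.4 -313.8 81 101
```

```text
t 64.5 pos [ 575.7 -311.6  236.9] rot [-1.800e+02 -1.000e-01  1.011e+02] F [ 0.6  1.1 -0.9] w 64.1 gf 0.0
slide [-0.08 -0.02  5.2 ] spin 0.01
```

```bash
python3 -m jog '{"jaw":[64,64,64,64,64,64,64,64,64,64],"slide":[[-0.06,-0.02,0.5],[0,0,0.7],[0,0,0.8],[0,0,0.8],[0,0,0.8],[0,0,0.7],[0,0,0.5],[0,0,0.3],[0,0,0.08],[0,0,0]],"spin":[0,0,0,0,0,0,0,0,0,0]}' >/dev/null
python3 go.py 575.4 -313.8 81 101
python3 -m jog '{"jaw":[40,40,40,40,40,40,40],"slide":[[0,0,0],[0,0,0],[0,0,0],[0,0,0],[0,0,0],[0,0,0],[0,0,0]],"spin":[0,0,0,0,0,0,0]}' 20
python3 -m jog '{"jaw":[40,40,40,40,40,40,40,40,40,40],"slide":[[0,0,-0.2],[0,0,-0.4],[0,0,-0.5],[0,0,-0.6],[0,0,-0.6],[0,0,-0.6],[0,0,-0.6],[0,0,-0.6],[0,0,-0.4],[0,0,-0.1]],"spin":[0,0,0,0,0,0,0,0,0,0]}' >/dev/null
python3 -m jog '{"jaw":[40,40],"slide":[[0,0,0],[0,0,0]],"spin":[0,0]}' >/dev/null
python3 go.py 635 -91.8 218 101
```

```text
t 65.5 pos [ 575.7 -314.3   82.1] rot [180.   0. 101.] F [-0.1 -0.4  0.6] w 64.2 gf 0.0
slide [ 0.02 -0.01  0.04] spin 0.01
time_s: 66.25
ee_pos: [575.8, -314.9, 82.4]
ee_rot: [179.9, 0.1, 101.0]
force: [0.5, 0.9, 5.1]
gripper_width: 43.2
gripper_force: 20.0
t 67.5 pos [ 574.9 -314.4  218.6] rot [-1.799e+02 -1.000e-01  1.010e+02] F [-0.6 -0.7 -1.7] w 43.9 gf 20.0
slide [6.9  3.38 0.02] spin 0.0
```

```bash
python3 -m jog '{"jaw":[40,40,40,40,40,40,40,40,40,40],"slide":[[0.4,0.2,0],[0.7,0.34,0],[0.8,0.39,0],[0.8,0.39,0],[0.8,0.39,0],[0.8,0.39,0],[0.8,0.39,0],[0.7,0.35,0],[0.6,0.3,0],[0.5,0.24,0]],"spin":[0,0,0,0,0,0,0,0,0,0]}' >/dev/null
python3 -m jog '{"jaw":[40,40,40],"slide":[[0,0,0],[0,0,0],[0,0,0]],"spin":[0,0,0]}' >/dev/null
python3 go.py 635 -91.8 90 101
python3 -m jog '{"jaw":[40,40,40,40,40,40,40,40,40,40],"slide":[[0,0,0.4],[0,0,0.6],[0,0,0.7],[0,0,0.7],[0,0,0.6],[0,0,0.5],[0,0,0.3],[0,0,0.1],[0,0,0],[0,0,0]],"spin":[0,0,0,0,0,0,0,0,0,0]}' >/dev/null
python3 go.py 635 -91.8 90 101
```

```text
t 68.8 pos [635.2 -92.8 219.5] rot [-180.    0.  101.] F [-0.1 -0.7 -1.5] w 43.5 gf 20.0
slide [0.04 0.   4.32] spin -0.0
t 69.8 pos [635.9 -92.4 103.4] rot [179.9   0.  101. ] F [-0.4 -0.  -0.7] w 43.4 gf 20.0
slide [ 0.03 -0.03  0.45] spin -0.0
```

```bash
python3 -m jog '{"jaw":[40,40,40,40,40,40,40,40],"slide":[[0,-0.03,0.1],[0,0,0.1],[0,0,0.09],[0,0,0.07],[0,0,0.04],[0,0,0.03],[0,0,0],[0,0,0]],"spin":[0,0,0,0,0,0,0,0]}'
python3 go.py 635 -91.8 90 101
```

```text
time_s: 70.55
ee_pos: [634.5, -92.2, 90.3]
ee_rot: [180.0, 0.0, 101.0]
force: [-1.8, 0.6, 4.3]
gripper_width: 43.4
gripper_force: 20.0
t 70.5 pos [634.5 -92.2  90.3] rot [180.   0. 101.] F [-1.8  0.6  4.3] w 43.4 gf 20.0
slide [0.01 0.02 0.01] spin 0.0
```

```bash
python3 -m jog '{"jaw":[64,64,64,64,64,64],"slide":[[0,0,0],[0,0,0],[0,0,0],[0,0,0],[0,0,0],[0,0,0]],"spin":[0,0,0,0,0,0]}' >/dev/null
python3 -m jog '{"jaw":[64,64,64,64,64,64,64,64,64,64],"slide":[[0,0,-0.2],[0,0,-0.4],[0,0,-0.8],[0,0,-0.8],[0,0,-0.8],[0,0,-0.8],[0,0,-0.8],[0,0,-0.8],[0,0,-0.4],[0,0,-0.1]],"spin":[0,0,0,0,0,0,0,0,0,0]}' >/dev/null
python3 -m jog '{"jaw":[91,91,91,91,91,91,91,91,91,91],"slide":[[-0.5,-0.2,0],[-0.9,-0.4,0],[-1,-0.5,0],[-1,-0.5,0],[-1,-0.5,0],[-1,-0.5,0],[-1,-0.5,0],[-0.9,-0.4,0],[-0.5,-0.2,0],[0,0,0]],"spin":[0,0,0,0,0,0,0,0,0,0]}'
python3 - <<'E'
from h import *
f=env.grab_frame("top")[:,:,::-1]; cv2.imwrite("pics/top9.png",f)
a=cv2.resize(f[130:230,225:355],None,fx=6,fy=6,interpolation=cv2.INTER_CUBIC)
cv2.imwrite("pics/tc9.png",a)
s=env.grab_frame("side")[:,:,::-1]; cv2.imwrite("pics/side9.png",s)
cv2.imwrite("pics/sc9.png",cv2.resize(s[165:275,265:375],None,fx=5.4,fy=5.4,interpolation=cv2.INTER_CUBIC))
E
```

```text
time_s: 73.15
ee_pos: [569.0, -345.3, 265.2]
ee_rot: [-179.9, -0.1, 100.8]
force: [0.8, 0.2, 0.6]
gripper_width: 90.9
gripper_force: 0.0
```

View pics/tc9.png

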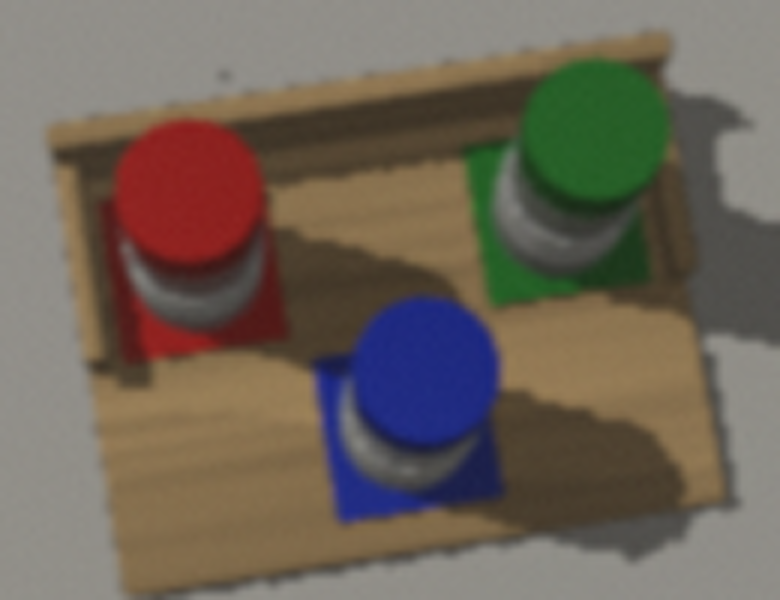

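View pics/sc9.png

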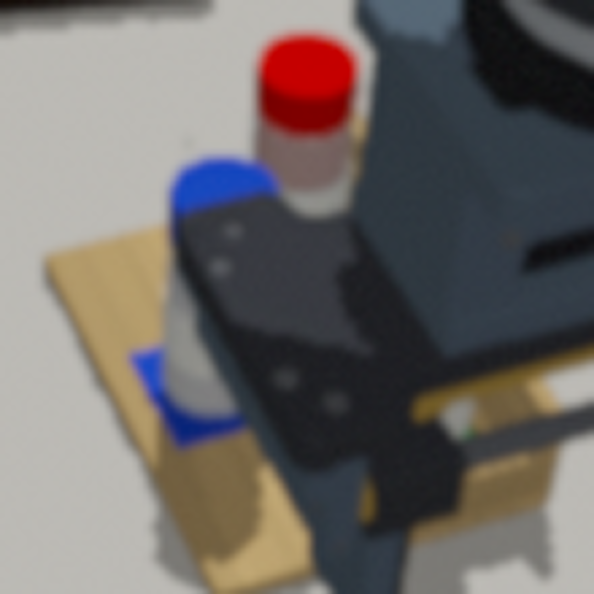

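View pics/top9.png

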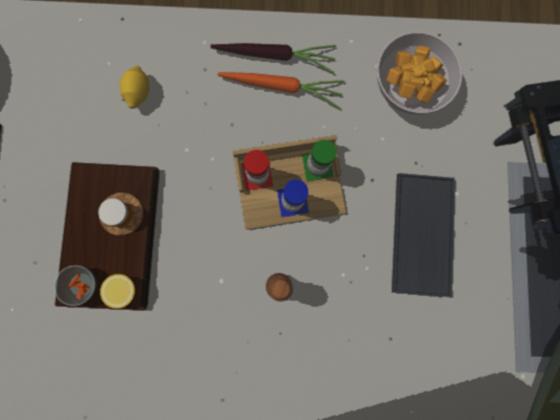

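The top view shows all three jars standing on their own mats, the honey jar on the coaster near (113,212), and the mill unmoved at (279,287). Next I'll compute the offsets.

```bash
python3 - <<'E'
from h import *
np.set_printoptions(precision=1,suppress=True)
T=lambda *c: pa(c,6,[225,130]); Pt=P("top")
mats={"r":[(102,203),(265,181),(289,340),(127,362)],"g":[(465,147),(629,127),(650,282),(491,305)],"b":[(315,360),(478,335),(504,496),(341,522)]}
for k,c in {"r":(190.5,192.5),"g":(595,132),"b":(425,371)}.items():
    m=np.mean([onz(T(*q),13,Pt) for q in mats[k]],0); j=onz(T(*c),123,Pt); print(k,"jar",j,"mat",m,"off",j-m)
f=cv2.imread("pics/top9.png"); g=f[190:235,95:150]
m=((g.min(2)>120)).astype(np.uint8); c=max(cv2.findContours(m,0,1)[0],key=cv2.contourArea); e=cv2.fitEllipse(c)
print(e, "honey",onz(np.array(e[0])+[95,190],69,Pt),"coaster",onz([120.3,213.4],24,Pt))
E
```

```text
r jar [610.3  28.8] mat [610.7  29.7] off [-0.4 -0.9]
g jar [633.  -89.3] mat [634.4 -91.4] off [-1.5  2.2]
b jar [559.9 -41. ] mat [560.3 -43.1] off [-0.4  2.1]
((16.732318878173828, 21.382003784179688), (25.133316040039062, 26.554397583007812), 59.28631591796875) honey [520.8 291.3] coaster [522.7 290.9]
```

```bash
python3 -c "
from workcell import env
print(env.job_done())"
```

```text
the job is handed in; nothing more can be done
None
```

The job is handed in at about 73 s: the honey jar is on the coaster and each spice jar is back on its own mat, all within about 3 mm of centre in the last picture, with every jar upright and the mill untouched.

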